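Turn a milled zirconia blank over in the flip nest

TASK

The chalky zirconia blank lies in the blue half of the flip nest with its milled face up; turn it over so that its blue-marked back is up, ready for work on the back. Do it as the fixture is meant to be used and without touching the blank: close the empty grey half fully down over it, swing the closed pair over together to the grey side, then open the blue half back again to where it was, so that both halves lie flat open and the blank rests in the grey pocket. Swing the halves gently, without slamming them, and leave the other things on the bench alone.

Things in the scene. Friction and masses are not known exactly. Their poses are not given: they have to be found in the camera images.
- flip_nest: Flip nest fixed to the bench: aluminium base plate 205 x 250 x 12 mm (own x, y, z) carrying a blue and a grey leaf on one hinge. Origin: centre of the underside, on the bench top. x along the hinge (away from the robot at yaw 0), y towards the side where the blue leaf lies open, z up. The hinge axis is its line y = 0, z = 45 mm.
- hinge_mid (a point): Middle of the hinge axis, 45 mm above the bench; axes as flip_nest. Lugs at x = -89 and +89 mm hold the hinge, tops at 54 mm. Each leaf is a plastic plate 160 mm along x that spans 9 to 121 mm from the axis, with blocks, 18 mm thick in all; lying open it is 27 to 45 mm above the bench, closed on the other leaf its back is 63 mm up.
- blue_leaf (a joint): Angle of the blue leaf, rad: 0 = flat open on its own side (+y of the flip nest), pi/2 = upright, pi = flat on the grey side. Stiff friction hinge (about 0.45 N m): it stays where it is left. Starts at 0. When the leaves are closed their rubber stops meet, so swinging one towards the other takes the other along; there is no latch.
- grey_leaf (a joint): Angle of the grey leaf, rad: 0 = flat open on its own side (-y of the flip nest), pi/2 = upright, pi = flat, closed on the blue leaf. Same stiff hinge: it stays where it is left, even with the blank in it. Starts flat or part raised (0 to 1.0). Closed, the blank is captive with 1.5 mm play. Swinging the closed pair takes about 10 N at the handle.
- blue_handle (a point): Middle of the grip bar of the blue leaf's D-handle: round bar 11 mm thick, blue sleeve, parallel to the hinge, 160 mm from its axis, 55 mm clear between its end arms, 33 mm beyond the leaf's edge, bench top below. Level with the hinge axis (45 mm up) when flat. Always at x = -41.5 mm in the flip nest's frame (robot's half). Closed, both bars lie end to end in one line.
- grey_handle (a point): Middle of the grip bar of the grey leaf's D-handle, like the blue one with a grey sleeve, but at x = +41.5 mm in the flip nest's frame (the half away from the robot).
- blue_pocket (a point): Centre of the blue leaf's pocket floor (dark pad), 64 mm from the hinge axis, 9.8 mm below the leaf's parting face; eight white nylon blocks round it leave 2 mm play about the blank. Its z axis points out of the pocket.
- grey_pocket (a point): Centre of the grey leaf's pocket floor, built like the blue one. Its z axis points out of the pocket.
- blank: The blank: a chalk-white pre-sintered zirconia disc 98.5 mm in diameter, 18 mm thick, about 0.27 kg, brittle. Origin: centre of its back; z axis from the back to the milled face. At the start it lies in the blue pocket, milled face up (a dished field with small crowns on sprues); its back is plain with a blue bar and a blue dot.
- blank_mid (a point): Middle of the blank, half way through its thickness (9 mm from the back along its z axis).
- bur_box: Small blue box with a light blue lid, 77 x 52 x 30 mm, lying by the flip nest on the robot's side. Origin: centre of its underside. Bystander.
- dust_brush: Wooden-handled dusting brush, 170 mm long, lying by the flip nest on the far side. Origin: middle of its underside. Bystander.
- mix_spatula: Mixing spatula with wooden handle, 200 mm long, left of the flip nest. Origin: middle of its underside. Bystander.
- cast: Yellow stone cast of a jaw, 62 x 66 x 29 mm, right of the flip nest. Origin: centre of its underside. Bystander.
- bowl: Green rubber mixing bowl, 124 mm across, 62 mm high, left of the flip nest. Origin: centre of its underside. Bystander.
- alcohol: Bottle with a blue cap, 64 mm across, 150 mm high, on the right. Origin: centre of its underside. Bystander.
- glaze_jar: Small jar with a black cap, 44 mm across, 45 mm high, on the right. Origin: centre of its underside. Bystander.
Things that resemble listed ones, but are neither listed nor needed, are in the scene too. There is more than one size of the blank; the one meant has the size given above.

How it is judged (in metres and radians):
On the way, in this order (a step that is already met when the one before it is completed fails the run):
1. the grey half is closed fully down over the blank in the blue half (grey leaf past 3.02 rad, blue leaf below 0.12 rad, blank in the blue pocket) (value of joint grey_leaf above 3.02 rad and value of joint blue_leaf below 0.12 rad and distance between blank_mid and blue_pocket below 0.014 m), for 0.2 s.
2. the closed pair lies on the grey side with the blank in it (blue leaf past 3.02 rad, grey leaf below 0.12 rad, blank in the grey pocket) (value of joint blue_leaf above 3.02 rad and value of joint grey_leaf below 0.12 rad and distance between blank_mid and grey_pocket below 0.014 m), for 0.2 s.
At the end, for the whole second after the job is handed in: Both leaves lie flat open on their own sides (each within 0.15 rad) and the blank lies at rest, back up (within 0.16 rad), in the grey pocket (within 8 mm of its centre, down on its floor within 2.5 mm) (value of joint each of blue_leaf, grey_leaf below 0.15 rad and angle between blank's own z axis and vertical above 2.98 rad and horizontal distance between blank_mid and grey_pocket below 0.008 m and z of blank_mid in the frame of grey_pocket between 0.006 and 0.0115 m and linear speed of blank below 0.02 m/s); the robot touches nothing.
It fails at once if the robot touches the blank (contact force between any of the fingers, the arm and blank above 0.5 N).
It fails at once if a leaf is slammed (faster than 4 rad/s) (velocity of joint any of blue_leaf, grey_leaf above 4 rad/s or velocity of joint any of blue_leaf, grey_leaf below -4 rad/s).
It fails at once if a bystander is shifted by more than 30 mm (distance of any of bur_box, dust_brush, mix_spatula, cast, bowl, alcohol, glaze_jar from where it was at the start of the episode above 0.03 m).
It also fails if it takes over 72 s, if anything falls off the work surface, if the arm or the gripper's body presses on something with over 40 N, if the wrist force passes 120 N, or if a joint passes its speed limit or range.

ROBOT

A 6-joint arm with a two-finger parallel gripper is mounted at the origin on the work surface. World frame = base frame: x ahead of the robot, y to its left, z up, the work surface at z = 0. Lengths are in mm, angles in rad, forces in N, time in s.
With the tool pointing down it reaches from about 400 to 925 mm from the base axis. Payload 12.5 kg.
Tool frame: the origin (TCP) lies between the finger pads; the fingertips stand 19 mm ahead of it and the grasp point (between the pads) is the TCP (env.tips_ahead is the distance from the TCP to the fingertips, in mm); z points along the fingers, y is the line along which they close (so a half turn about z gives the same grasp; the last joint's range is limited). The gripper opens to 95 mm and grips with 3 to 60 N. Pads are 20 mm wide; open, the fingers measure 119 mm over their backs; the gripper's body (75 mm by 180 mm) begins 59 mm behind the grasp point.
Start: joints at [-1.373, 0.491, 1.559, -0, 1.092, -0.106], TCP at [186.99, -596.388, 233.661] pointing down, gripper open.
Joint ranges: [-3.1, 3.1], [-0.84, 2.19], [0.05, 2.79], [-1.13, 4.28], [0.06, 2.93], [-2.69, 2.69]. Speed limits (rad/s): [2.22, 2.22, 2.79, 3.14, 3.14, 3.14].

INTERFACE

Orientations are given as [roll, pitch, yaw] about the fixed x, y, z axes, in that order (R = Rz(yaw) Ry(pitch) Rx(roll)).
In Python, from cell import env gives the robot as it stands.
- The arm moves only by the shell command python3 -m crank 'ROWS'. ROWS is JSON, a list of rows, each a list of 5 numbers: the shift along the tool's x, y, z in mm, then the turn about the tool's z in degrees, then the finger opening in mm, from 0 to 95.1. In form: [[dx, dy, dz, yaw, grip], ...]. A call has 1 to 10 rows; each row is the pose to reach, as a shift and turn from the pose commanded when the call began, along the tool's axes at that moment; what a row does not reach only later rows make up. A row lasts 1/12 s, in which the tool goes at most 41.7 mm and 7.16 degrees, less where a joint would pass 70% of its speed; a pose out of reach is approached as far as the arm can. A call with a gripper value outside its range is refused whole. The fingers move at their own pace and stop on an object; the grip force is fixed at half the most. Time passes only in rows, so rows that repeat a pose let the fingers close. It gives the time, the measured TCP pose, the force, the opening and the grip force at its end, in the units of the state.
- env.state(): the state, without advancing time (a new reading comes with each control period).
- env.read_camera(name): name is "side" or "top"; returns a dict with "img" (400x640x3 uint8, blue, green, red), "K" (3x3 intrinsics, pixels), "pose" (4x4, takes a point from camera to world coordinates). Camera axes: x right, y down, z forward; pixel columns grow to the right and rows downward; lengths in mm; the calibration is good to about 2 mm. A picture is of the moment at which its call begins. There is no depth.
- env.job_done(): hands the job in; it is judged then, once.
The state is a dict: "t": time; "joints": joint angles; "qvel": joint speeds; "tau": joint torques, N m; "eef_pos": TCP position; "tcp_rot": TCP orientation; "ft_force": force on the tool from outside, world axes, zero at the start; "moment": the same for the moment, N m; "opening": opening from 0.0 (shut) to 1.0 (fully open); "grip_force": force on a finger pad.
Only numpy, scipy, OpenCV 4.12 (cv2) and the standard library are available. Lean on these libraries where they do the work, as an engineer would, in place of code of your own. Each camera call takes 0.05 s, during which the arm holds its last target. There are 200 camera calls.

## Working session

There is one attempt and no reset: what is moved stays moved. The work goes in short steps, Python scripts to look and compute and a shell command to move; the robot and the scene stay as the last step left them, time stands still between calls to the robot, and variables do not carry over. Pictures are saved under pics/ and viewed, at most 10 in all, crops included, and the job is handed in when it is done.

```bash
mkdir -p pics; ls
python3 - <<'E'
from cell import env
import cv2
s=env.state(); print(s['t'],s['eef_pos'],s['tcp_rot'],s['opening'])
for n in ('top','side'):
    c=env.read_camera(n); cv2.imwrite(f'pics/{n}0.png',c['img']); print(n,c['K'].round(1).tolist(),c['pose'].round(3).tolist())
E
```

```text
pics
0.0 [ 186.93840162 -596.14110022  233.04004241] [-3.14041798e+00 -1.23946783e-04  3.03793408e-01] 0.9988828976599851
top [[435.2, 0.0, 320.3], [0.0, 435.2, 193.2], [0.0, 0.0, 1.0]] [[0.006, -0.998, 0.062, 468.806], [-1.0, -0.005, 0.012, -12.615], [-0.012, -0.062, -0.998, 1267.182], [0.0, 0.0, 0.0, 1.0]]
side [[415.3, 0.0, 320.8], [0.0, 415.3, 204.8], [0.0, 0.0, 1.0]] [[-1.0, -0.014, 0.026, 526.632], [-0.029, 0.695, -0.719, 1013.021], [-0.008, -0.719, -0.695, 1015.926], [0.0, 0.0, 0.0, 1.0]]
```

View pics/top0.png

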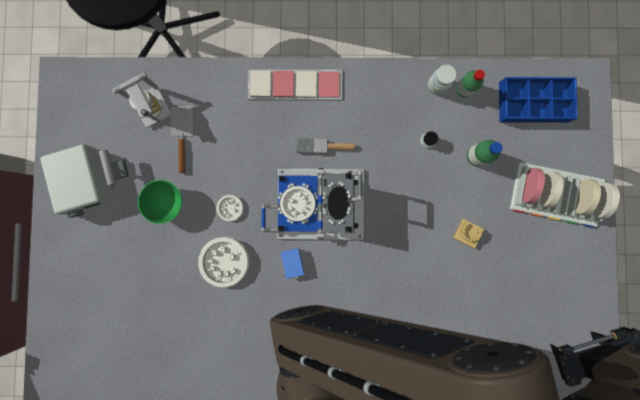

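View pics/side0.png

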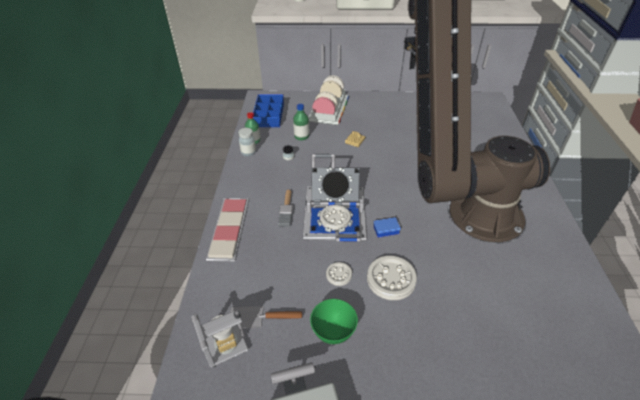

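Top view: nest centred near (321,205), blue leaf to the left (+y) with its handle near (264,217). The grey leaf is part raised. In the side view the grey handle is near (322,160). I'll zoom in on both.

Run:
```python
import cv2,numpy as np
a=cv2.imread('pics/top0.png')[160:250,250:380]; b=cv2.imread('pics/side0.png')[145:250,290:385]
cv2.imwrite('pics/c0.png',np.hstack([cv2.resize(a,None,fx=3.4,fy=5*.68,interpolation=2)[:306],cv2.resize(b,None,fx=3.4,fy=3.4,interpolation=2)[:306]]))
```

```text
(no output)
```

View pics/c0.png

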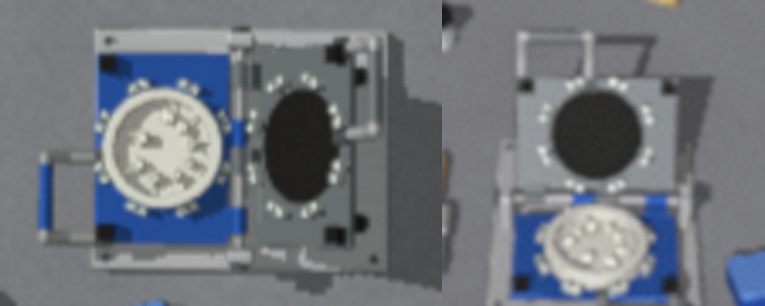

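The crop shows the plate corners, the blue bar (px ~263, 206–230) and the grey bar (top px ~360, 172–199; side row ~156, columns 313–333). Next I'll triangulate.

```bash
cat > h.py <<'E'
import numpy as np, cv2
from cell import env
def ray(c,p):
    d=np.linalg.inv(c['K'])@np.array([p[0],p[1],1.]); T=c['pose']; d=T[:3,:3]@d
    return T[:3,3],d/np.linalg.norm(d)
def plane(c,p,z):
    o,d=ray(c,p); return o+d*(z-o[2])/d[2]
def tri(ca,pa,cb,pb):
    (o,d),(q,e)=ray(ca,pa),ray(cb,pb)
    s=np.linalg.lstsq(np.c_[d,-e],q-o,rcond=None)[0]
    a,b=o+d*s[0],q+e*s[1]; return (a+b)/2,np.linalg.norm(a-b)
E
python3 - <<'E'
from h import *
t=env.read_camera('top'); s=env.read_camera('side')
f=lambda x,y:(250+x/3.4,160+y/3.4)
g=lambda x,y:(290+(x-442)/3.4,145+y/3.4)
for p in [(95,30),(387,33),(93,268),(385,272)]: print('plate',plane(t,f(*p),12).round(1))
# blue masks
for n,c,(x0,y0,x1,y1) in (('t',t,(255,195,272,240)),('s',s,(330,228,372,246))):
    im=c['img'][y0:y1,x0:x1].astype(int); m=((im[...,0]>im[...,2]+50)).astype(np.uint8)
    k,l,st,ce=cv2.connectedComponentsWithStats(m)
    for i in range(1,k):
        if st[i,4]>8: print(n,st[i]+[x0,y0,0,0,0],ce[i]+[x0,y0])
print('grey',tri(t,f(375,42),s,g(522,36)),tri(t,f(372,132),s,g(588,37)),tri(t,f(374,87),s,g(555,36.5)))
E
```

```text
plate [617.4 126.2  12. ]
plate [ 616.1 -122.9   12. ]
plate [415.1 125.4  12. ]
plate [ 413.4 -121.2   12. ]
t [261 208   4  20  74] [262.51351351 217.48648649]
s [340 228  17   6  77] [348.75324675 230.88311688]
s [330 231   5   2   9] [332.22222222 231.55555556]
s [339 238  18   4  64] [348.140625 239.375   ]
grey (array([ 590.15122348, -100.19271005,  168.30156777]), np.float64(1.54925428908813)) (array([524.03744133, -97.94513117, 169.57404042]), np.float64(0.7293059842332082)) (array([557.0485862 , -99.46065853, 168.62406488]), np.float64(0.3932820211739924))
```

```bash
python3 -m crank '[[502,-363,-5,17.4,60],[502,-363,-5,17.4,60],[502,-363,-5,17.4,60],[502,-363,-5,17.4,60],[502,-363,-5,17.4,60],[502,-363,-5,17.4,60],[502,-363,-5,17.4,60],[502,-363,-5,17.4,60],[502,-363,-5,17.4,60],[502,-363,-5,17.4,60]]'
python3 - <<'E'
from h import *
t=env.read_camera('top'); s=env.read_camera('side')
print(tri(t,(262.5,217.5),s,(348.1,239.4)), env.state()['joints'])
E
```

```text
t: 1.03
eef_pos: [436.9, -260.6, 237.1]
tcp_rot: [3.141, -0.0, -0.0]
ft_force: [0.6, -0.5, 0.2]
opening: 0.633
grip_force: 0.0
(array([474.96871868, 163.88647112,  48.08632197]), np.float64(1.7525147552948903)) [-6.62485718e-01  3.22601285e-01  1.83436951e+00  8.20990447e-04
  9.84585764e-01  9.02453275e-01]
```

```bash
python3 -m crank '[[120,-161,0,0,50],[120,-161,0,0,50],[120,-161,0,0,50],[120,-161,0,0,50],[120,-161,0,0,50],[120,-161,0,0,50],[120,-161,0,0,50],[120,-161,0,0,50]]'
python3 - <<'E'
from h import *
s=env.read_camera('side')['img'][110:230,270:400]; t=env.read_camera('top')['img'][150:250,250:390]
cv2.imwrite('pics/c1.png',np.hstack([cv2.resize(s,(390,360)),cv2.resize(t,(410,360))]))
E
```

```text
t: 1.8
eef_pos: [555.6, -102.0, 236.7]
tcp_rot: [3.141, 0.001, 0.0]
ft_force: [0.4, -0.6, -1.0]
opening: 0.525
grip_force: 0.0
```

View pics/c1.png

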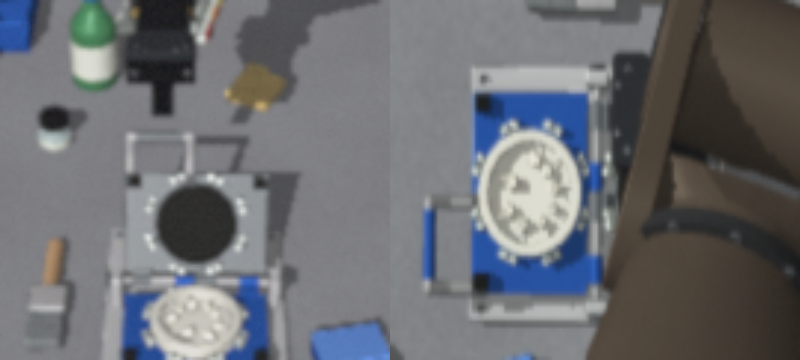

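The fingers are centred above the grey bar (side view, column ~162 of the crop, against the bar's 128–192). I'll descend and grip.

```bash
python3 -m crank '[[0,-1,25,0,50],[0,-2,50,0,50],[0,-2,66,0,50],[0,-2,66,0,50],[0,-2,66,0,0],[0,-2,66,0,0],[0,-2,66,0,0],[0,-2,66,0,0],[0,-2,66,0,0],[0,-2,66,0,0]]'
python3 -m crank '[[0,0,0,0,0],[0,0,0,0,0]]'
python3 - <<'E'
import numpy as np
# arc rows in tool axes (yaw 0): dy=-dY, dz=-dZ
for a0,a1,n in((50.6,180,15),):
    a=np.radians(np.linspace(a0,a1,n+1)); Y=-160*np.cos(a);Z=160*np.sin(a)
    for k0 in range(0,n,8): print([[round(-(Y[i]-Y[k0])),round(-(Z[i]-Z[k0]))] for i in range(k0+1,min(k0+8,n)+1)])
E
```

```text
t: 2.73
eef_pos: [556.2, -99.5, 171.5]
tcp_rot: [3.141, -0.001, 0.0]
ft_force: [0.9, -0.3, -1.2]
opening: 0.163
grip_force: 0.0
t: 2.9
eef_pos: [556.2, -99.6, 171.4]
tcp_rot: [3.141, -0.001, 0.0]
ft_force: [-1.5, -1.3, 4.0]
opening: 0.105
grip_force: 30.0
[[-20, -14], [-41, -25], [-64, -32], [-88, -36], [-112, -36], [-136, -33], [-159, -26], [-181, -15]]
[[-20, 13], [-38, 30], [-53, 48], [-65, 69], [-74, 92], [-79, 115], [-81, 139]]
```

```bash
python3 -m crank '[[0,-10,-8,0,0],[0,-20,-14,0,0],[0,-41,-25,0,0],[0,-64,-32,0,0],[0,-88,-36,0,0],[0,-112,-36,0,0],[0,-136,-33,0,0],[0,-159,-26,0,0],[0,-181,-15,0,0],[0,-181,-15,0,0]]'
```

```text
t: 3.73
eef_pos: [556.9, 85.2, 185.7]
tcp_rot: [-3.14, -0.003, 0.002]
ft_force: [3.1, 8.5, 6.2]
opening: 0.107
grip_force: 30.0
```

```bash
python3 -m crank '[[0,-20,13,0,0],[0,-38,30,0,0],[0,-53,48,0,0],[0,-65,69,0,0],[0,-74,92,0,0],[0,-79,115,0,0],[0,-81,133,0,0],[0,-81,139,0,0],[0,-81,140,0,0],[0,-81,140,0,0]]'
```

```text
t: 4.57
eef_pos: [556.6, 161.9, 46.7]
tcp_rot: [3.141, -0.001, 0.0]
ft_force: [0.3, -7.4, 8.4]
opening: 0.108
grip_force: 30.0
```

```bash
python3 -m crank '[[0,0,2,0,0],[0,0,2,0,0],[0,0,2,0,0],[0,0,2,0,0],[0,0,0,0,40],[0,0,0,0,40],[0,0,0,0,40],[0,0,-40,0,40],[0,0,-80,0,40],[0,0,-80,0,40]]'
python3 - <<'E'
from h import *
s=env.read_camera('side')['img'][130:270,260:400]; t=env.read_camera('top')['img'][150:250,240:380]
cv2.imwrite('pics/c2.png',np.hstack([cv2.resize(s,(390,390)),cv2.resize(t,(410,390))]))
E
```

```text
t: 5.4
eef_pos: [558.4, 163.3, 131.6]
tcp_rot: [-3.14, -0.008, 0.0]
ft_force: [0.1, 0.1, 1.3]
opening: 0.41
grip_force: 0.0
```

View pics/c2.png

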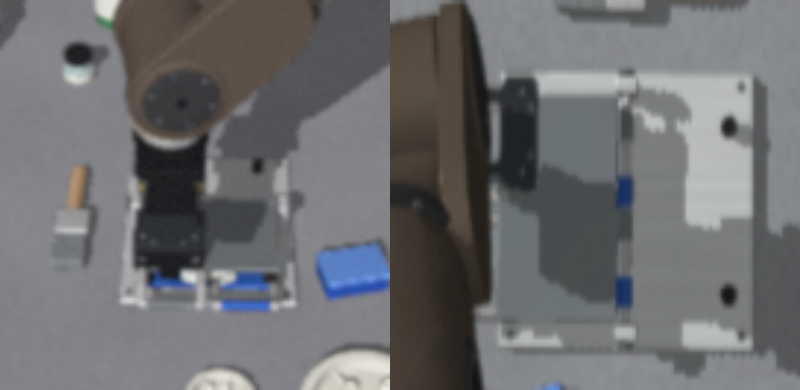

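The grey half lies over the blue one with the bars nearly in line (crop rows ~296 and 304). I'll check the grey bar's height more precisely.

Run:
```python
from h import *
c=env.read_camera('side'); im=c['img']
for x in (316,322,328,343,349,354): print(x,[tuple(int(v) for v in im[y,x]) for y in range(230,244)])
T=np.linalg.inv(c['pose'])
for p in [(557,162,45),(557,162,53),(557,162,61),(474,162.5,45)]:
    q=c['K']@(T[:3,:3]@np.array(p)+T[:3,3]); print(p,(q[:2]/q[2]).round(1))
```

```text
316 [(139, 74, 41), (167, 90, 50), (164, 88, 53), (128, 86, 74), (104, 96, 95), (103, 103, 104), (104, 103, 103), (111, 108, 106), (128, 124, 119), (135, 132, 127), (129, 125, 121), (129, 123, 123), (137, 132, 131), (134, 129, 129)]
322 [(59, 37, 31), (113, 59, 35), (151, 88, 64), (146, 115, 107), (122, 116, 114), (108, 108, 108), (106, 104, 104), (107, 105, 103), (125, 119, 116), (136, 132, 127), (128, 124, 121), (130, 125, 125), (134, 128, 129), (136, 131, 131)]
328 [(215, 219, 212), (186, 166, 156), (169, 115, 96), (149, 114, 103), (125, 115, 114), (107, 107, 107), (105, 105, 104), (107, 105, 103), (122, 119, 115), (145, 141, 136), (144, 140, 136), (139, 134, 133), (136, 131, 130), (137, 131, 130)]
343 [(180, 172, 164), (166, 124, 108), (181, 106, 72), (165, 108, 83), (126, 106, 100), (107, 106, 105), (105, 104, 102), (121, 95, 87), (163, 93, 63), (202, 109, 63), (190, 105, 65), (149, 105, 92), (129, 120, 119), (132, 127, 127)]
349 [(150, 77, 38), (161, 85, 45), (187, 106, 67), (177, 116, 92), (138, 114, 106), (109, 106, 106), (101, 100, 100), (114, 89, 83), (160, 91, 62), (198, 107, 59), (194, 107, 67), (154, 106, 93), (133, 120, 119), (132, 130, 128)]
354 [(112, 61, 40), (137, 76, 46), (180, 99, 58), (169, 99, 69), (127, 98, 90), (105, 102, 103), (100, 100, 100), (110, 87, 82), (157, 90, 62), (199, 107, 60), (194, 107, 64), (157, 107, 92), (134, 121, 119), (133, 127, 129)]
(557, 162, 45) [321.3 239.1]
(557, 162, 53) [321.2 237.4]
(557, 162, 61) [321.2 235.7]
(474, 162.5, 45) [348.1 239.7]
```

Grey bar lies at about row 239, as expected when flat (predicted 239.1). On to the blue bar.

```bash
python3 -m crank '[[-28,0,0,0,40],[-56,0,0,0,40],[-83,0,0,0,40],[-83,0,0,0,40],[-83,0,0,0,40],[-83,0,0,0,40]]'
```

```text
t: 6.05
eef_pos: [473.6, 162.6, 125.3]
tcp_rot: [3.141, 0.001, 0.0]
ft_force: [0.9, -0.1, -0.3]
opening: 0.419
grip_force: 0.0
```

```bash
python3 -m crank '[[1,0,25,0,40],[1,0,50,0,40],[1,0,70,0,40],[1,0,78,0,40],[1,0,78,0,40],[1,0,78,0,0],[1,0,78,0,0],[1,0,78,0,0],[1,0,78,0,0],[1,0,78,0,0]]'; python3 -m crank '[[0,0,0,0,0],[0,0,0,0,0]]'
python3 - <<'E'
import numpy as np
a=np.radians(np.arange(0,181,10)); Y=160*np.cos(a);Z=160*np.sin(a)
for k0 in (0,9): print([[round(-(Y[i]-Y[k0])),round(-(Z[i]-Z[k0]))] for i in range(k0+1,k0+10)])
E
```

```text
t: 6.88
eef_pos: [474.4, 162.6, 48.7]
tcp_rot: [-3.141, -0.001, 0.0]
ft_force: [0.1, -9.2, 0.6]
opening: 0.124
grip_force: 5.0
t: 7.05
eef_pos: [474.4, 161.9, 48.6]
tcp_rot: [3.141, -0.001, 0.0]
ft_force: [0.6, -9.7, 3.1]
opening: 0.111
grip_force: 30.0
[[2, -28], [10, -55], [21, -80], [37, -103], [57, -123], [80, -139], [105, -150], [132, -158], [160, -160]]
[[28, 2], [55, 10], [80, 21], [103, 37], [123, 57], [139, 80], [150, 105], [158, 132], [160, 160]]
```

```bash
python3 -m crank '[[0,0,-14,0,0],[0,2,-28,0,0],[0,10,-55,0,0],[0,21,-80,0,0],[0,37,-103,0,0],[0,57,-123,0,0],[0,80,-139,0,0],[0,105,-150,0,0],[0,132,-158,0,0],[0,146,-159,0,0]]'
```

```text
t: 7.88
eef_pos: [474.4, 15.9, 210.5]
tcp_rot: [-3.14, -0.005, -0.001]
ft_force: [-6.7, 10.2, 34.0]
opening: 0.112
grip_force: 30.0
```

Run:
```python
from h import *
s=env.read_camera('side')['img'][110:250,260:400]; t=env.read_camera('top')['img'][150:250,240:380]
cv2.imwrite('pics/c3.png',np.hstack([cv2.resize(s,(390,390)),cv2.resize(t,(410,390))]))
print(env.state()['eef_pos'],env.state()['opening'],env.state()['ft_force'])
```

```text
[474.63949808  15.13013317 210.34131292] 0.1086673310633985 [-7.99641987  0.44654483 32.75580629]
```

View pics/c3.png

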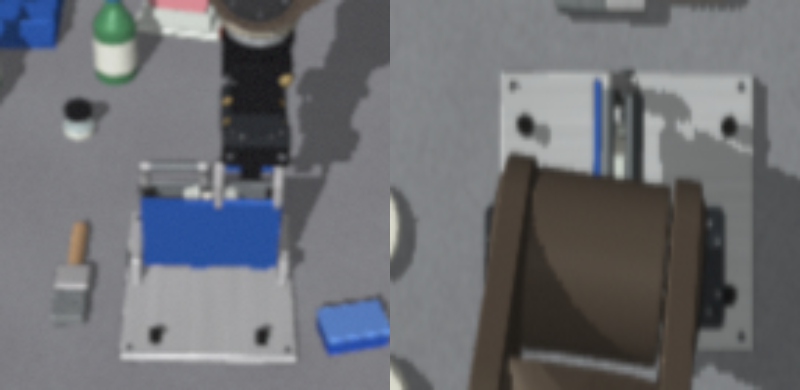

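Both leaves are almost upright together, with the gripper on the blue bar. Continuing.

```bash
python3 -m crank '[[0,14,-2,0,0],[0,29,-1,0,0],[0,56,4,0,0],[0,82,13,0,0],[0,107,27,0,0],[0,128,45,0,0],[0,146,67,0,0],[0,160,91,0,0],[0,166,104,0,0],[0,170,117,0,0]]'; python3 -m crank '[[0,3,15,0,0],[0,5,26,0,0],[0,6,35,0,0],[0,6,42,0,0],[0,6,45,0,0],[0,6,45,0,0],[0,6,45,0,0],[0,6,45,0,0]]'
```

```text
t: 8.82
eef_pos: [473.9, -153.5, 89.2]
tcp_rot: [-3.14, 0.001, -0.001]
ft_force: [1.5, 8.1, 2.8]
opening: 0.111
grip_force: 30.0
t: 9.48
eef_pos: [474.3, -158.4, 46.5]
tcp_rot: [-3.141, -0.001, 0.0]
ft_force: [-0.1, 13.9, 20.0]
opening: 0.109
grip_force: 30.0
```

```bash
python3 -m crank '[[0,0,0,0,0],[0,0,0,0,0],[0,0,-2,0,0],[0,0,-2,0,0]]'
python3 - <<'E'
from h import *
s=env.read_camera('side')['img'][110:250,260:400]; t=env.read_camera('top')['img'][150:250,260:400]
cv2.imwrite('pics/c4.png',np.hstack([cv2.resize(s,(390,390)),cv2.resize(t,(410,390))]))
E
```

```text
t: 9.82
eef_pos: [474.2, -158.3, 47.7]
tcp_rot: [-3.141, -0.0, 0.0]
ft_force: [3.6, 10.1, 1.9]
opening: 0.111
grip_force: 30.0
```

View pics/c4.png

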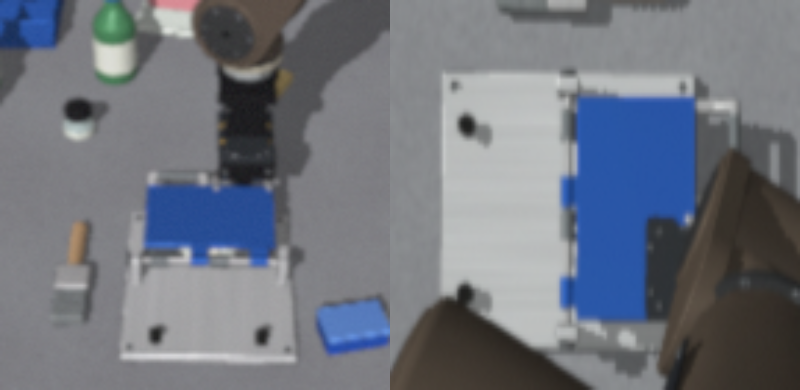

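The pair is closed on the grey side with the blue back up. Now I'll swing the blue half back.

```bash
python3 -m crank '[[0,0,-10,0,0],[0,-2,-28,0,0],[0,-10,-55,0,0],[0,-21,-81,0,0],[0,-37,-104,0,0],[0,-57,-124,0,0],[0,-80,-140,0,0],[0,-105,-152,0,0],[0,-132,-159,0,0],[0,-146,-161,0,0]]'
python3 - <<'E'
from h import *
s=env.read_camera('side')['img'][110:250,260:400]; t=env.read_camera('top')['img'][150:250,260:400]
cv2.imwrite('pics/c5.png',np.hstack([cv2.resize(s,(390,390)),cv2.resize(t,(410,390))]))
print(env.state()['eef_pos'])
E
```

```text
t: 10.75
eef_pos: [474.0, -12.0, 210.0]
tcp_rot: [3.14, -0.003, 0.001]
ft_force: [-1.2, -4.5, 4.0]
opening: 0.108
grip_force: 30.0
[474.16752936 -11.69270158 209.8214075 ]
```

View pics/c5.png

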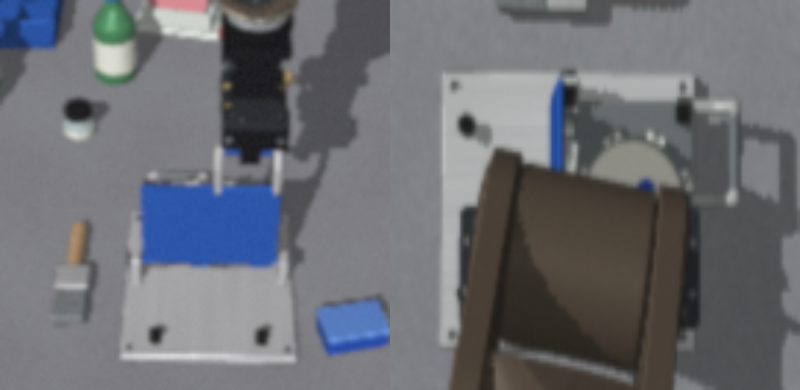

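The blank lies back up in the grey pocket (blue mark at crop (645,187)). Continuing to swing the blue half open.

```bash
python3 -m crank '[[0,-14,-1,0,0],[0,-28,0,0,0],[0,-56,5,0,0],[0,-82,14,0,0],[0,-107,28,0,0],[0,-128,46,0,0],[0,-146,68,0,0],[0,-160,92,0,0],[0,-166,106,0,0],[0,-170,119,0,0]]'; python3 -m crank '[[0,-3,15,0,0],[0,-5,26,0,0],[0,-5,35,0,0],[0,-5,42,0,0],[0,-5,43,0,0],[0,-5,43,0,0],[0,-5,42,0,40],[0,-5,42,0,40],[0,-5,42,0,40],[0,-5,42,0,40]]'
```

```text
t: 11.68
eef_pos: [474.5, 157.2, 88.3]
tcp_rot: [3.141, -0.001, 0.001]
ft_force: [3.0, -6.1, 1.9]
opening: 0.109
grip_force: 30.0
t: 12.52
eef_pos: [474.0, 161.5, 46.9]
tcp_rot: [3.141, 0.0, 0.0]
ft_force: [0.3, 0.1, 0.5]
opening: 0.334
grip_force: 0.0
```

Released. I'll rise straight up and back towards the robot, clear of the bowl and nest, and check.

```bash
python3 -m crank '[[0,0,-30,0,40],[0,0,-70,0,40],[0,0,-110,0,40],[0,0,-150,0,40],[0,0,-190,0,40],[0,-35,-200,0,40],[0,-70,-200,0,40],[0,-105,-200,0,40],[0,-140,-200,0,40],[0,-140,-200,0,40]]'; python3 -m crank '[[0,0,0,0,40],[0,0,0,0,40],[0,0,0,0,40],[0,0,0,0,40]]'
python3 - <<'E'
from h import *
s=env.read_camera('side')['img'][130:260,260:390]; t=env.read_camera('top')['img'][150:250,250:380]
cv2.imwrite('pics/c6.png',np.hstack([cv2.resize(s,(390,390)),cv2.resize(t,(410,390))]))
E
```

```text
t: 13.35
eef_pos: [473.6, 306.0, 246.7]
tcp_rot: [-3.141, -0.0, 0.003]
ft_force: [-1.3, -1.2, -0.4]
opening: 0.418
grip_force: 0.0
t: 13.68
eef_pos: [474.2, 300.6, 247.0]
tcp_rot: [3.141, 0.0, -0.001]
ft_force: [-0.3, 0.3, 0.7]
opening: 0.422
grip_force: 0.0
```

View pics/c6.png

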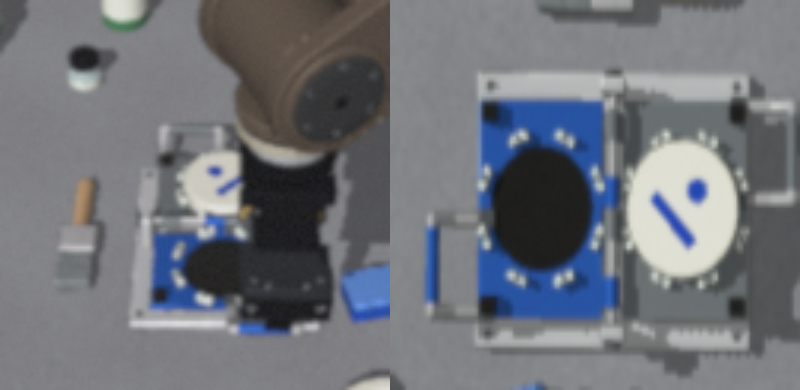

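Both halves lie flat: the blue bar is back at top px 263 and side row 239, and the grey bar is at px ~376, as expected when flat. The blank is centred in the grey pocket with its blue bar and dot up.

```bash
python3 -c "
from cell import env
print(env.job_done())"
```

```text
the job is handed in; nothing more can be done
None
```

The job is handed in: the last pictures show the blank back up in the grey pocket and both halves lying flat open, with the arm clear of the nest (no verdict was returned).

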